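# Clamp the casting mould shut with the forked key

## Task

One of the two clamp screws on the plaster casting mould is still open: its bar stands askew instead of lying in line with the plate. Fit the forked key over that bar from above, turn the screw clockwise as far as it goes with the key (not with the fingers), leaving the other screw shut, then stand the key upright on the wooden ware board again and let go.

Things in the scene. Friction and masses are not known exactly. Their poses are not given: they have to be found in the camera images.
- key_mid (a point): Forked key standing on the board, 110 mm tall, 0.22 kg; point on its axis, 55 mm above the foot, z up. Top 50 mm: flat wooden handle 30 (x) by 22 mm (y), grip across y. Then a neck 18 mm thick, 24 mm long, and a steel head 36 (x) by 34 (y) by 36 mm high with a slot along x, open below and at its ends, 22 mm wide and deep, between two prongs. Beside it a clay stamp (round handle, round white foot).
- screw_a_top (a point): Open screw, at either end of the mould's plate: round steel head 60 mm across, a raised dark bar over it 50 long, 10 wide, 18 mm high. Point: on the vertical turning axis, middle of the bar's top; x along the bar. The round face is 18 mm lower, the plate 30 mm lower. It does not rise or sink. The key's slot has 6 mm play each side of the bar and turns about 0.3 rad before driving it.
- screw_a (a joint): Turn of the open screw, rad, growing clockwise seen from above: starts between 0 and 0.25; 1.05 is the stop (shut, bar in line with the plate's long direction). It turns stiffly (about 0.12 N m) and stays where it is left.
- screw_b_top (a point): The other clamp screw, alike, already shut, 160 mm from the open one: middle of its bar's top face, x along the bar, z up.
- screw_b (a joint): Turn of the other screw, likewise: 1.05 is shut; it starts shut, within 0.05.
- board: Wooden ware board, fixed, 150 mm along its x, 280 mm along its y, 15 mm thick; origin at the centre of its underside, on the table. The key stands 65 mm from its middle along y, the stamp likewise at the other end, a thin wooden rib (6 mm) lies between. The key may go back where it stood.

How it is judged:
On the way:
1. the open screw is shut (turned past 0.85 rad) with the key upright over it, its slot on the bar (value of joint screw_a above 0.85 rad and horizontal distance between key_mid and screw_a_top below 0.02 m and z of key_mid in the frame of screw_a_top below 0.053 m), for 0.1 s.
At the end, for the whole second after the job is handed in: Both screws are shut (each past 0.85 rad, the stop being 1.05) and the key stands on the ware board, within its edges, upright to 10 degrees, released and still (value of joint each of screw_a, screw_b above 0.85 rad and x of key_mid in the frame of board between -0.075 and 0.075 m and y of key_mid in the frame of board between -0.14 and 0.14 m and z of key_mid in the frame of board between 0.06 and 0.08 m and angle between key_mid's own z axis and vertical below 0.17 rad and linear speed of key below 0.03 m/s); the robot touches nothing.
It fails at once if a finger turns the open screw (more than 2 N on it) (contact force between the fingers and screw_a above 2 N).
It fails at once if the shut screw is turned back (below 0.85 rad) (value of joint screw_b below 0.85 rad).
It also fails if it takes over 54 s, if anything falls off the work surface, if the arm or the gripper's body presses on something with over 40 N, if the wrist force passes 120 N, or if a joint passes its speed limit or range.

## Robot

A 6-joint arm with a two-finger parallel gripper is mounted at the origin on the work surface. World frame = base frame: x ahead of the robot, y to its left, z up, the work surface at z = 0. Lengths are in m, angles in rad, forces in N, time in s.
With the tool pointing down it reaches from about 0.4 to 0.825 m from the base axis. Payload 7 kg.
Tool frame: the origin (TCP) lies midway between the tips of the shut fingers; the grasp point (between the pads) lies 19 mm behind it; z points along the fingers, x is the direction in which the jaws open and shut, and the axes are right-handed (so a half turn about z gives the same grasp; the last joint's range is limited). The gripper opens to 88 mm and grips with 3 to 60 N. Pads are 19 mm wide; open, the fingers measure 130 mm over their backs; the gripper's body (78 mm by 193 mm) begins 47 mm behind the grasp point.
Start: joints at [1.549, 0.359, 0.012, 0, -1.224, -0.288], TCP at [0.206, 0.643, 0.227] pointing down, gripper open.
Joint ranges: [-3.07, 3.07], [-1.43, 2.12], [-1.02, 1.25], [-3.03, 1.67], [-3.05, -0], [-3.03, 3.03]. Speed limits (rad/s): [2.39, 2.39, 3.01, 3.14, 3.14, 3.14].

## Interface

Orientations are given as [roll, pitch, yaw] about the fixed x, y, z axes, in that order (R = Rz(yaw) Ry(pitch) Rx(roll)).
In Python, from station import status, eyes, workorder gives the robot as it stands.
- The arm moves only by the shell command python3 -m jog 'ROWS' [OPENING] [FORCE]. ROWS is JSON, a list of rows, each a list of 6 numbers: the shift along the world's x, y, z in mm, then the turn, a rotation vector about the world's x, y, z in rad. A call has 1 to 12 rows; each row shifts and turns the pose as measured when the row begins; what a row does not reach is not made up. A row lasts 1/10 s, in which the tool goes at most 50 mm and 8.59 degrees, less where a joint would pass 70% of its speed; a pose out of reach is approached as far as the arm can. A call with a gripper value outside its range is refused whole. OPENING is the opening, from 0 (shut) to 1 (fully open), set as the call begins (- or left out, the last holds). The fingers move at their own pace and stop on an object; FORCE is the grip in N (left out, the last holds). Time passes only in rows, so rows that do not move let the fingers close. It gives the time, the measured TCP pose, the force and the opening at its end, in the units of the state.
- status.get_state(): the state, without advancing time (a new reading comes with each control period).
- eyes.grab_frame(name): name is "side" or "top"; returns the picture (400x640x3 uint8, blue, green, red); there is no depth.
- eyes.calibration(name): a dict with "camera_matrix" (3x3 intrinsics, pixels), "k1" (the pictures are not rectified: a ray, as slopes to the right and down, at radius r is drawn at 1 + k1 r^2 times it, then the intrinsics apply), "cam_to_world" (4x4, takes a point from camera to world coordinates). Camera axes: x right, y up, looking along -z (the intrinsics and any distortion apply to the point x, -y, -z); pixel columns grow to the right and rows downward; lengths in m; the calibration is good to about 2 mm. A picture is of the moment at which its call begins. calibration takes no time and is no camera call.
- workorder.job_done(): hands the job in, once; it reports no verdict.
The state is a dict: "t": time; "q": joint angles; "qd": joint speeds; "joint_efforts": joint torques, N m; "eef_pos": TCP position; "ee_rot": TCP orientation; "force": force on the tool from outside, world axes, zero at the start; "moment": the same for the moment, N m; "width": finger opening in m.
Only numpy, scipy, OpenCV 4.12 (cv2) and the standard library are available. Lean on these libraries where they do the work, as an engineer would, in place of code of your own. Each camera call takes 0.05 s, during which the arm holds its last target. There are 200 camera calls.

## Working session

There is one attempt and no reset: what is moved stays moved. The work goes in short steps, Python scripts to look and compute and a shell command to move; the robot and the scene stay as the last step left them, time stands still between calls to the robot, and variables do not carry over. Pictures are saved under pics/ and viewed, about 8 in all and at most 12, crops included, and the job is handed in when it is done.

```bash
ls; mkdir -p pics; cat > h.py <<'E'
import numpy as np, cv2
from station import status, eyes, workorder
def grab(n,f):
    im=eyes.grab_frame(n); cv2.imwrite('pics/'+f,im); return im
def ray(n,u,v):
    c=eyes.calibration(n);K=np.array(c["camera_matrix"]);T=np.array(c["cam_to_world"])
    d=np.array([(u-K[0,2])/K[0,0],(v-K[1,2])/K[1,1]]); s=d.copy()
    for _ in range(30): s=d/(1+c["k1"]*(s@s))
    return T[:3,3],T[:3,:3]@np.array([s[0],-s[1],-1])
def onz(n,u,v,z):
    o,d=ray(n,u,v); return o+d*(z-o[2])/d[2]
def proj(n,p):
    c=eyes.calibration(n);K=np.array(c["camera_matrix"]);T=np.array(c["cam_to_world"])
    q=T[:3,:3].T@(np.array(p)-T[:3,3]); s=np.array([q[0],-q[1]])/-q[2]; s=s*(1+c["k1"]*(s@s))
    return K[0,0]*s[0]+K[0,2],K[1,1]*s[1]+K[1,2]
E
python3 - <<'E'
from h import *
for n in("top","side"):
    grab(n,n+"0.png"); c=eyes.calibration(n); print(n,np.round(c["camera_matrix"],1).tolist(),c["k1"],np.round(c["cam_to_world"],3).tolist())
s=status.get_state();print(s)
E
```

```text
pics
top [[420.5, 0.0, 329.5], [0.0, 420.5, 202.6], [0.0, 0.0, 1.0]] -0.0021581956522194056 [[0.02, 0.984, -0.178, 0.329], [-1.0, 0.022, 0.006, 0.009], [0.01, 0.177, 0.984, 1.124], [0.0, 0.0, 0.0, 1.0]]
side [[488.6, 0.0, 312.1], [0.0, 488.6, 191.0], [0.0, 0.0, 1.0]] -0.050077721976032025 [[0.979, 0.153, -0.135, 0.361], [-0.204, 0.724, -0.658, -0.736], [-0.003, 0.672, 0.74, 0.929], [0.0, 0.0, 0.0, 1.0]]
{'t': 0.1, 'q': array([ 1.54911288e+00,  3.59330192e-01,  1.11416025e-02, -3.02334465e-04,
       -1.22412525e+00, -2.88059939e-01]), 'qd': array([-0.00146911, -0.00189487,  0.00395187,  0.00156477, -0.00041959,
        0.0014388 ]), 'joint_efforts': array([-1.46288930e-03, -5.84162557e+01,  2.93752581e+01,  7.01554567e+00,
        1.02061545e-02, -4.42199075e-05]), 'eef_pos': array([0.20566984, 0.64242971, 0.22570399]), 'ee_rot': array([-3.14143402e+00, -1.53573724e-03, -1.88064278e+00]), 'force': array([ 0.59699378,  0.14307658, -0.13078484]), 'moment': array([-0.00125223,  0.01371096, -0.01314598]), 'width': 0.08742771011382386}
```

View pics/top0.png

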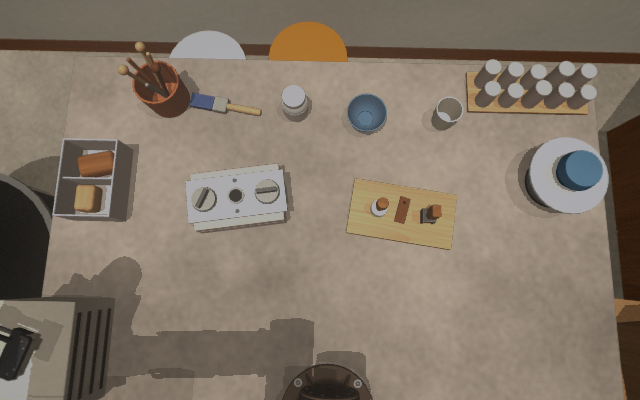

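View pics/side0.png

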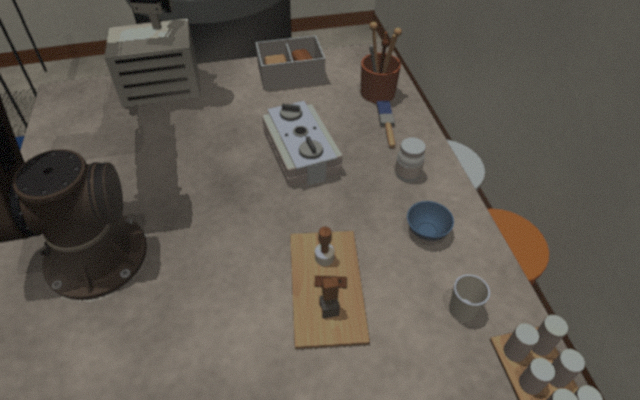

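Top view: the mould's plate lies at (237,195), with the left screw at (204,198) askew and the right one at (266,191) nearly in line. The key stands at about (431,213) on the board and the stamp at (380,206). I'll zoom in next.

```bash
python3 - <<'E'
from h import *
t=cv2.imread('pics/top0.png');s=cv2.imread('pics/side0.png')
r=lambda im,u,v:cv2.resize(im[v:v+75,u:u+100],(400,300),interpolation=cv2.INTER_CUBIC)
cv2.imwrite('pics/c0.png',np.vstack([np.hstack([r(t,187,158),r(t,365,175)]),np.hstack([r(s,255,98),r(s,280,245)])]))
E
```

```text
(no output)
```

View pics/c0.png

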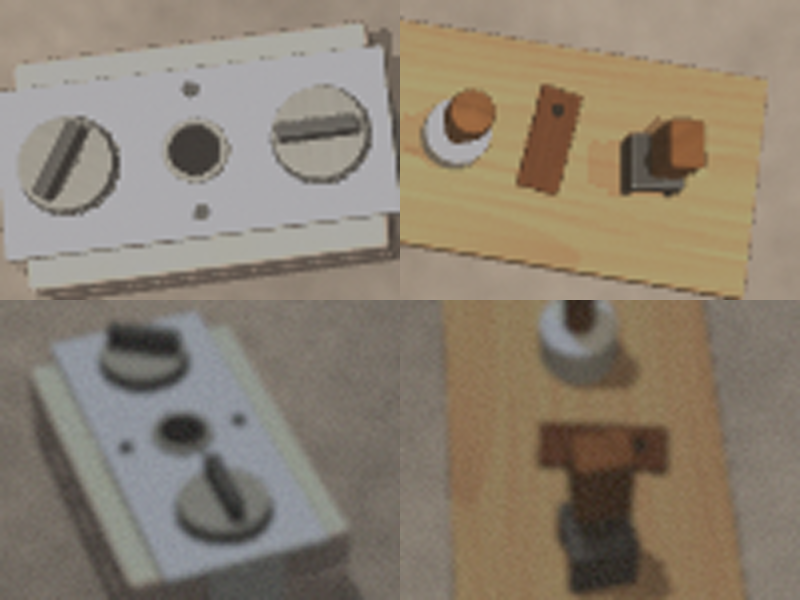

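Crop: bar A runs from crop (80,122) to (45,195), with its disc at (67,164). Disc B is at (322,133). The key's handle top is at (687,143) from the top camera and (603,448) from the side camera. Next I triangulate these points.

```bash
python3 - <<'E'
from h import *
def tri(a,b):
    o1,d1=ray("top",*a);o2,d2=ray("side",*b)
    s=np.linalg.lstsq(np.c_[d1,-d2],o2-o1,rcond=None)[0];p,q=o1+s[0]*d1,o2+s[1]*d2
    return np.round((p+q)/2,4),round(np.linalg.norm(p-q),4)
C=lambda x,y,ou,ov:(ou+(x+.5)/4-.5,ov+(y+.5)/4-.5)
A=C(67,164,187,158);B=C(322,133,187,158)
print("A",tri(A,C(145,57,255,98)));print("B",tri(B,C(225,207,255,98)));print("key",tri(C(287,143,365,175),C(203,148,280,245)))
for z in(.06,.07,.08,.09,.1,.11):
    a=onz("top",*A,z);b=onz("top",*B,z);print(z,a,b,np.linalg.norm(a-b),np.degrees(np.arctan2(*(b-a)[[1,0]])))
print("bar top ends",[onz("top",*C(x,y,187,158),.11)for x,y in((82,124),(45,195))])
print("handle",onz("top",*C(287,143,365,175),.125))
q=[onz("top",*C(x,y,365,175),.125) for x,y in((272,117),(305,119),(302,170),(270,165))];print(np.round(q,4))
# wooden board
t=cv2.imread('pics/top0.png');h=cv2.cvtColor(t,cv2.COLOR_BGR2HSV)
m=cv2.inRange(h,(12,70,90),(30,255,255));m[:, :340]=0;m[:,465:]=0;m[:170]=0;m[255:]=0
c=max(cv2.findContours(cv2.morphologyEx(m,cv2.MORPH_CLOSE,np.ones((9,9))),0,2)[0],key=cv2.contourArea)
P=cv2.boxPoints(cv2.minAreaRect(c));w=np.array([onz("top",*p,.015) for p in P]);print(P,np.round(w,4),[np.linalg.norm(w[i]-w[i-1]) for i in range(4)],w.mean(0))
d=w[1]-w[0];print([np.degrees(np.arctan2(*(w[i]-w[i-1])[[1,0]])) for i in range(4)])
E
```

```text
A (array([0.5199, 0.321 , 0.0792]), np.float64(0.0008))
B (array([0.5434, 0.1614, 0.0789]), np.float64(0.0011))
key (array([ 0.4952, -0.2555,  0.1242]), np.float64(0.001))
0.06 [0.52383665 0.32672969 0.06      ] [0.54783016 0.1641543  0.06      ] 0.16433638614176088 -81.60466852164251
0.07 [0.52200344 0.3237465  0.07      ] [0.54577149 0.16269874 0.07      ] 0.16279220978917672 -81.6046685216425
0.08 [0.52017022 0.32076331 0.08      ] [0.54371283 0.16124318 0.08      ] 0.16124803343659244 -81.60466852164251
0.09 [0.51833701 0.31778012 0.09      ] [0.54165416 0.15978761 0.09      ] 0.15970385708400825 -81.6046685216425
0.1 [0.5165038  0.31479693 0.1       ] [0.5395955  0.15833205 0.1       ] 0.15815968073142403 -81.60466852164247
0.11 [0.51467059 0.31181374 0.11      ] [0.53753683 0.15687649 0.11      ] 0.1566155043788398 -81.6046685216425
bar top ends [array([0.53987049, 0.3044577 , 0.11      ]), array([0.49515157, 0.32378203, 0.11      ])]
handle [ 0.49561046 -0.25529355  0.125     ]
[[ 0.5114 -0.2466  0.125 ]
 [ 0.5106 -0.2666  0.125 ]
 [ 0.4793 -0.2639  0.125 ]
 [ 0.482  -0.2447  0.125 ]]
[[345.2239  232.6284 ]
 [354.21054 177.5854 ]
 [459.20773 194.7278 ]
 [450.2211  249.7708 ]] [[ 0.4489 -0.041   0.015 ]
 [ 0.5992 -0.0633  0.015 ]
 [ 0.5581 -0.3473  0.015 ]
 [ 0.4096 -0.3184  0.015 ]] [np.float64(0.2801882717943096), np.float64(0.15187963058287482), np.float64(0.2869004550672168), np.float64(0.15135989347478132)] [ 0.50394896 -0.19249227  0.015     ]
[np.float64(81.91993669765749), np.float64(-8.445481299671014), np.float64(-98.22217683006033), np.float64(169.01152152470914)]
```

Face height is about 0.08 and bar top about 0.098. A is at (0.520,0.321) with its bar at -23.4°, and the plate line is at -81.6°. The A–B spacing of 161 mm and the key top z of 0.124 agree with the given sizes. I'm moving to the key.

```bash
python3 -m jog '[[26,-36,0,0,0,0],[26,-36,0,0,0,0],[26,-36,0,0,0,0],[26,-36,0,0,0,0],[26,-36,0,0,0,0],[26,-36,0,0,0,0],[26,-36,0,0,0,0],[26,-36,0,0,0,0],[26,-36,0,0,0,0],[10,-45,0,0,0,0.05],[4,-45,0,0,0,0.05],[4,-45,0,0,0,0.05]]' 1
python3 -m jog '[[4,-45,0,0,0,0.05],[4,-45,0,0,0,0.02],[4,-45,0,0,0,0],[4,-45,0,0,0,0],[4,-45,0,0,0,0],[4,-45,0,0,0,0],[4,-45,0,0,0,0],[4,-45,0,0,0,0]]'
```

```text
t: 1.3
eef_pos: [0.4613, 0.1676, 0.2191]
ee_rot: [3.141, -0.01, -1.719]
force: [0.9, -0.5, 0.8]
width: 0.088
t: 2.1
eef_pos: [0.4899, -0.2075, 0.2188]
ee_rot: [3.141, -0.009, -1.642]
force: [1.0, 0.1, 0.8]
width: 0.0876
```

```bash
python3 -m jog '[[6,-40,0,0,0.009,0],[0,-8,0,0,0,0],[0,0,-35,0,0,0],[0,0,-35,0,0,0],[0,0,-20,0,0,0]]'
python3 - <<'E'
from h import *
s=grab("side","s1.png");t=grab("top","t1.png");print(status.get_state()["eef_pos"])
r=lambda im,u,v:cv2.resize(im[v:v+100,u:u+133],(400,300),interpolation=cv2.INTER_CUBIC)
cv2.imwrite('pics/c1.png',np.hstack([r(t,365,160),r(s,265,230)]))
E
```

```text
t: 2.6
eef_pos: [0.4961, -0.2641, 0.1277]
ee_rot: [3.136, -0.011, -1.65]
force: [0.1, -0.0, -0.1]
width: 0.0877
[ 0.49494849 -0.26364069  0.12687824]
```

View pics/c1.png

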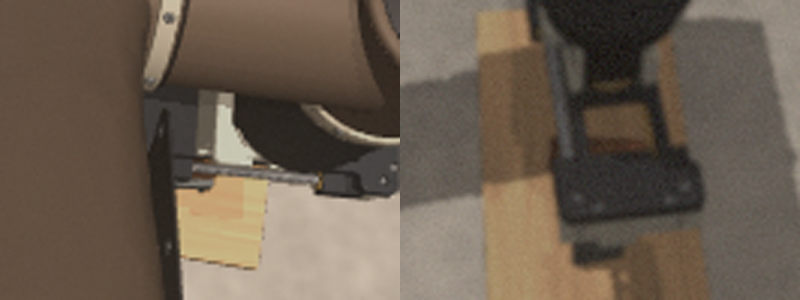

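The fingers straddle the handle in the side view. I shift y by +8, descend and grip.

```bash
python3 -m jog '[[0,8,-10,0.011,-0.006,0],[0,1,-20,0,0,0],[0,0,-12,0,0,0],[0,0,0,0,0,0]]'
python3 -m jog '[[0,0,0,0,0,0],[0,0,0,0,0,0],[0,0,0,0,0,0],[0,0,0,0,0,0],[0,0,0,0,0,0],[0,0,0,0,0,0],[0,0,0,0,0,0],[0,0,0,0,0,0]]' 0 50
```

```text
t: 3.1
eef_pos: [0.4974, -0.2528, 0.0866]
ee_rot: [-3.14, 0.002, -1.648]
force: [-0.2, 0.3, -0.7]
width: 0.0875
t: 3.9
eef_pos: [0.4997, -0.253, 0.0905]
ee_rot: [-3.135, 0.001, -1.647]
force: [0.6, 0.4, -0.3]
width: 0.0294
```

```bash
python3 -m jog '[[-1,0,-3,0,0,0],[0,0,0,0,0,0],[0,0,0,0,0,0],[0,0,0,0,0,0]]'
```

```text
t: 4.3
eef_pos: [0.4994, -0.254, 0.0884]
ee_rot: [-3.133, -0.0, -1.647]
force: [-0.5, -0.3, 1.9]
width: 0.0217
```

Gripped at 22 mm, which matches the handle's y size. I lift and carry to A.

```bash
python3 -m jog '[[0,0,15,0,0,0],[0,0,35,0,0,0],[0,0,40,0,0,0],[0,20,35,0,0,0],[2,48,5,0,0,-0.03],[2,48,0,0,0,-0.03],[2,48,0,0,0,-0.03],[2,48,0,0,0,-0.03],[2,48,0,0,0,-0.03],[2,48,0,0,0,-0.03],[2,48,0,0,0,-0.03],[2,48,0,0,0,-0.03]]'
python3 -m jog '[[2,46,0,0,0,-0.03],[2,46,0,0,0,-0.03],[2,46,0,0,0,-0.03],[2,40,0,0,0,-0.03],[2,20,0,0,0,0]]'
```

```text
t: 5.5
eef_pos: [0.5059, 0.1622, 0.2153]
ee_rot: [3.136, 0.005, -1.908]
force: [1.7, 0.0, -2.1]
width: 0.0217
t: 6.0
eef_pos: [0.5113, 0.3716, 0.2108]
ee_rot: [3.131, 0.0, -2.031]
force: [-0.8, -0.5, -1.7]
width: 0.0219
```

```bash
python3 -m jog '[[6,-30,0,0,0.005,0.03],[5,-20,-10,0,0,0.02],[0,0,-8,0,0,0]]'
cat > look.py <<'E'
from h import *
import sys
a=status.get_state();s=grab("side","sx.png");t=grab("top","tx.png");b=status.get_state()
p=a["eef_pos"];print(p,b["eef_pos"],b["ee_rot"],b["force"],b["moment"])
r=lambda im,u,v:cv2.resize(im[v:v+75,u:u+100],(400,300),interpolation=cv2.INTER_CUBIC)
cv2.imwrite('pics/'+sys.argv[1],np.hstack([r(t,170,150),r(s,240,70)]))
E
python3 look.py c2.png
```

```text
t: 6.3
eef_pos: [0.5207, 0.3254, 0.1885]
ee_rot: [3.124, -0.006, -1.973]
force: [-0.2, -0.3, -2.0]
width: 0.0217
[0.52067657 0.3254239  0.1884847 ] [0.52030615 0.32624625 0.18804413] [ 3.12358962 -0.00645147 -1.97427613] [-0.42191654  0.47199204 -2.63198277] [-0.00963943 -0.03816404  0.04225167]
```

View pics/c2.png

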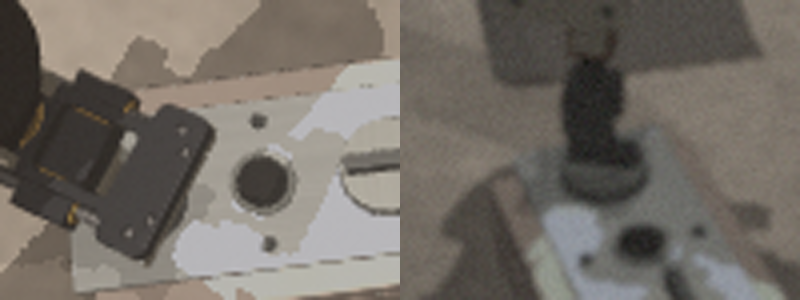

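Side view: the key's head hangs at about crop (590,110), just above bar A at (615,150). I level the tool, then compare the predicted outlines with a larger crop.

```bash
python3 -m jog '[[0,0,0,0,-0.018,0],[0,0,0,0,0,0]]'
cat > ov.py <<'E'
from h import *
import sys
off=np.array([float(sys.argv[2]),float(sys.argv[3])]) # key offset in hand along key x,y
S=status.get_state();im=grab("side","sy.png");p=S["eef_pos"];yaw=S["ee_rot"][2]+np.pi/2
print(p,S["ee_rot"],S["force"],S["moment"])
k=10;u0,v0=int(sys.argv[4]),int(sys.argv[5]);W,H=40,56
r=cv2.resize(im[v0:v0+H,u0:u0+W],None,fx=k,fy=k,interpolation=cv2.INTER_CUBIC)
r=cv2.convertScaleAbs(r,alpha=1.8);q=r.copy()
def box(c,a,l,w,z0,z1,col):
    d=np.array([np.cos(a),np.sin(a)]);n=np.array([-d[1],d[0]]);P=[]
    for z in(z0,z1):
        L=[]
        for i,j in((1,1),(1,-1),(-1,-1),(-1,1)):
            x=np.r_[c+d*i*l/2+n*j*w/2,z];t=proj("side",x);L.append([(t[0]-u0+.5)*k,(t[1]-v0+.5)*k])
        cv2.polylines(q,[np.int32(L)],True,col,1);P.append(L)
    for a_,b_ in zip(*P): cv2.line(q,tuple(np.int32(a_)),tuple(np.int32(b_)),col,1)
f=p[2]-.0735;d=np.array([np.cos(yaw),np.sin(yaw)]);n=np.array([-d[1],d[0]])
c=p[:2]+off[0]*d+off[1]*n
box(c,yaw,.036,.034,f,f+.036,(0,255,0));box(c,yaw,.03,.022,f+.06,f+.11,(0,255,255))
box(np.array([.520,.321]),np.radians(float(sys.argv[6])),.05,.01,.08,.098,(0,0,255))
cv2.imwrite('pics/'+sys.argv[1],np.hstack([r,q]))
E
python3 ov.py c3.png 0 0 272 70 -23.4
```

```text
t: 6.6
eef_pos: [0.5203, 0.3269, 0.1879]
ee_rot: [3.141, 0.001, -1.975]
force: [-0.6, 0.5, -2.4]
width: 0.0216
[0.52030602 0.32694803 0.18786486] [ 3.14137739e+00  9.06722424e-04 -1.97496841e+00] [-0.61429976  0.52115411 -2.41898271] [ 0.03460227  0.06980669 -0.03123191]
```

View pics/c3.png

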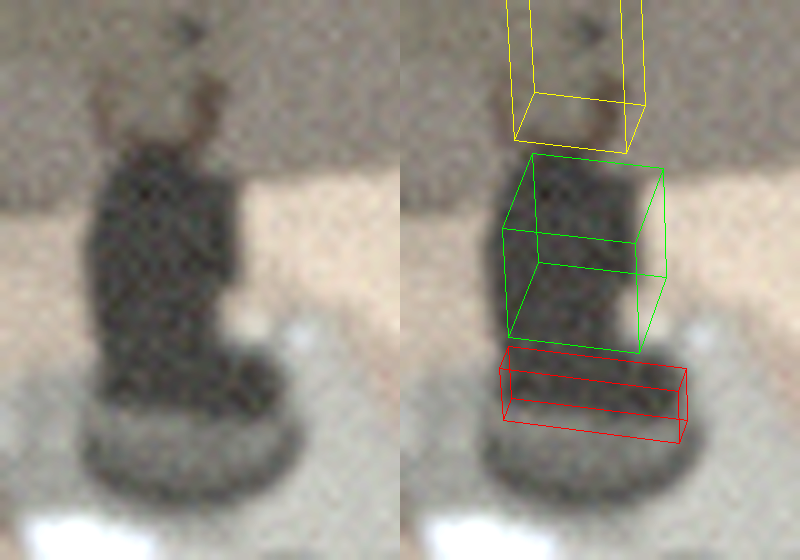

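```bash
python3 - <<'E'
from h import *
def tri(a,b):
    o1,d1=ray("top",*a);o2,d2=ray("side",*b)
    s=np.linalg.lstsq(np.c_[d1,-d2],o2-o1,rcond=None)[0];p,q=o1+s[0]*d1,o2+s[1]*d2
    return np.round((p+q)/2,4),round(np.linalg.norm(p-q),4)
A=(203.4,198.6)
for v in(109,109.6,110.5): print(tri(A,(290.7,v)))
# bar A as dark blob in side0/top0
for n,(u,v,w,h) in {"top":(190,185,28,28),"side":(278,98,28,20)}.items():
    g=cv2.cvtColor(cv2.imread(f'pics/{n}0.png'),6)[v:v+h,u:u+w];print(n);print(g[::1,::1] if n=="side" else '')
    m=(g<(95 if n=="top" else 50)).astype(np.uint8);k,l,st,c=cv2.connectedComponentsWithStats(m);print(st[1:],c[1:]+[u,v])
s=np.sin
E
```

```text
(array([0.5184, 0.3171, 0.0921]), np.float64(0.0008))
(array([0.5187, 0.3179, 0.0895]), np.float64(0.0003))
(array([0.5191, 0.319 , 0.0855]), np.float64(0.0003))
top

[[ 8  4 11 19 55]
 [18  5  9 21 29]
 [15 25  2  2  3]] [[203.07272727 198.32727273]
 [213.27586207 200.86206897]
 [205.33333333 210.33333333]]
side
[[113 113 113 116 123 121 123 122 122 118 123 120 122 120 121 119 121 121
  125 117 120 122 121 122 124 123 124 124]
 [114 114 117 117 119 121 124 121 118 120 120 124 121 123 119 120 118 119
  118 121 120 121 121 121 120 125 127 120]
 [120 119 115 121 116 115 123 118 122 121 117 115 123 119 121 122 120 122
  123 121 122 117 117 124 124 129 129 121]
 [115 118 117 118 118 119 123 121 118 121 119 125 117 122 118 119 124 124
  119 128 126 133 128 133 139 143 130 125]
 [119 120 124 118 114 112 113 114 116 114 114 121 120 116 121 123 129 136
  132 138 139 140 142 144 148 143 141 127]
 [123 116 120 113 104  93 100 108 103 104 103 108 113 114 113 125 133 136
  142 141 148 144 147 151 150 147 148 133]
 [119 121 118 108  86  74  72  84  83  82  89  90  94 101 101 110 113 122
  126 129
[... 904 characters left out ...]
02  97  98  94  95  89
   90  85  89  83  84  89 114 141 148 149]
 [139 121 101 106 117 117 121 118 118 123 117 120 117 119 115 115 116 110
  111 112 104  94  75  81 112 139 149 150]
 [144 122  90  86 107 112 117 119 121 115 126 119 120 120 119 119 118 120
  117 114 105  92  72  76 110 139 148 149]
 [140 125  92  76  81 102 109 116 117 116 117 121 117 120 116 119 119 115
  109 104  89  68  65  84 117 142 146 150]
 [148 132 105  79  65  72  86  99 103 106 111 112 112 112 110 108 105  97
   92  76  69  53  67  98 131 144 149 148]
 [148 147 125  87  65  63  66  76  86  87  95  94  97  94  96  84  82  78
   66  60  58  71  97 122 143 151 150 148]]
[[ 5  8 16  5 49]] [[290.59183673 108.24489796]]
```

```bash
python3 - <<'E'
from h import *
def tri(a,b):
    o1,d1=ray("top",*a);o2,d2=ray("side",*b)
    s=np.linalg.lstsq(np.c_[d1,-d2],o2-o1,rcond=None)[0];p,q=o1+s[0]*d1,o2+s[1]*d2
    return np.round((p+q)/2,4),round(np.linalg.norm(p-q),4)
print("bar mid",tri((203.07,198.33),(290.6,107.9)))
for z in(.08,.085,.09):
    print(z,"disc top-cam",onz("top",203.5,198.8,z)[:2], "bar centre in side",np.round(proj("side",np.r_[onz("top",203.07,198.33,z+.01)]),2),"near base",np.round(proj("side",[.5195,.320,z]),2))
p=np.array([.52,.321,.08])
print("px per 10mm y",np.subtract(proj("side",p+[0,.01,0]),proj("side",p)),"z",np.subtract(proj("side",p+[0,0,.01]),proj("side",p)))
E
```

```text
bar mid (array([0.5183, 0.3167, 0.0962]), np.float64(0.0007))
0.08 disc top-cam [0.51972888 0.32041613] bar centre in side [290.73 109.29] near base [290.92 111.84]
0.085 disc top-cam [0.51881439 0.3189262 ] bar centre in side [290.43 108.22] near base [290.86 110.4 ]
0.09 disc top-cam [0.5178999  0.31743626] bar centre in side [290.13 107.14] near base [290.8  108.96]
px per 10mm y [-0.63302854 -2.22044662] z [-0.12530038 -2.88213839]
```

The bar's mid-height triangulates to (0.518,0.317,0.096), so the face is at about 0.086 and A at about (0.519,0.319). The key sits about 5 mm toward −x in the hand. I correct for that and lower onto the bar.

```bash
python3 -m jog '[[3,-8,0,0,0,0],[0,-2,0,0,0,0],[0,0,0,0,0,0]]'; python3 -c "
from h import *
print(status.get_state()['eef_pos'],status.get_state()['force'])"
```

```text
t: 6.95
eef_pos: [0.5236, 0.3172, 0.1892]
ee_rot: [-3.141, 0.003, -1.974]
force: [-0.7, -0.0, -2.9]
width: 0.0221
[0.52361529 0.31718986 0.18916429] [-0.65645637 -0.03005711 -2.85772589]
```

```bash
python3 -m jog '[[0,0,-6,0,0,0],[0,0,-5,0,0,0],[0,0,-4,0,0,0],[0,0,-2,0,0,0]]'; python3 ov.py c4.png -0.005 0 272 70 -23.4
```

```text
t: 7.35
eef_pos: [0.5238, 0.3171, 0.1711]
ee_rot: [-3.141, 0.003, -1.974]
force: [0.4, -0.6, -2.4]
width: 0.0217
[0.52381587 0.31711159 0.17107023] [-3.14139654  0.00347049 -1.97430103] [ 0.37210523 -0.62899167 -2.43679026] [-0.03669712  0.00461412 -0.03221116]
```

View pics/c4.png

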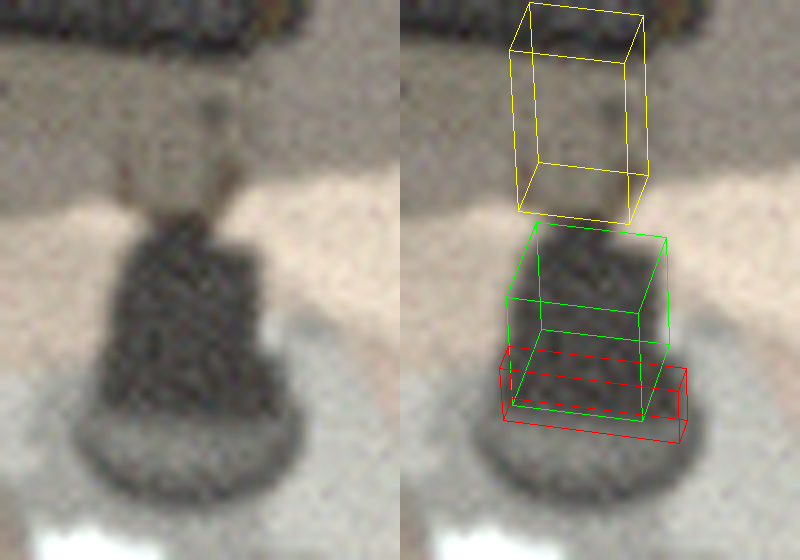

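```bash
python3 -m jog '[[0,0,-3,0,0,0],[0,0,-3,0,0,0],[0,0,-2,0,0,0],[0,0,-1,0,0,0]]'
```

```text
t: 7.8
eef_pos: [0.5238, 0.3172, 0.1609]
ee_rot: [-3.142, 0.003, -1.974]
force: [0.4, -0.6, -2.1]
width: 0.0216
```

Foot at about 0.087 with no contact, so the bar is in the slot. I turn clockwise and shift a little to keep the key's axis on the screw.

```bash
python3 -m jog '[[-0.2,-0.5,0,0,0,-0.1],[-0.3,-0.5,0,0,0,-0.1],[-0.3,-0.5,0,0,0,-0.1],[-0.4,-0.4,0,0,0,-0.1],[-0.4,-0.4,0,0,0,-0.1],[-0.4,-0.3,0,0,0,-0.1]]'; python3 -c "
from h import *
s=status.get_state();print(s['force'],s['moment'])"
```

```text
t: 8.4
eef_pos: [0.5224, 0.318, 0.161]
ee_rot: [3.14, 0.009, -2.594]
force: [0.7, -0.2, -2.5]
width: 0.0218
[ 0.66034132 -0.21800532 -2.52135259] [-0.02122312 -0.06846841  0.10189185]
```

```bash
python3 -m jog '[[-0.5,-1.5,0,-0.005,0.008,-0.1],[-0.5,-1.5,0,0,0,-0.1],[-0.5,-0.3,0,0,0,-0.1],[-0.5,-0.2,0,0,0,-0.1],[-0.5,0,0,0,0,-0.1]]'; python3 -c "
from h import *
s=status.get_state();print(s['force'],s['moment'])"
```

```text
t: 8.9
eef_pos: [0.5206, 0.3174, 0.1612]
ee_rot: [3.137, 0.003, -3.114]
force: [0.2, 0.3, -2.7]
width: 0.0218
[ 0.21909843  0.33943713 -2.66681134] [-0.14174808 -0.19071199  0.13236928]
```

```bash
python3 -m jog '[[-1,-1.5,0,0,0,-0.08],[-0.5,-1,0,0,0,-0.08],[0,-0.5,0,0,0,-0.05]]'; python3 -c "
from h import *
s=status.get_state();print(s['force'],s['moment'])"
```

```text
t: 9.2
eef_pos: [0.5196, 0.3168, 0.1613]
ee_rot: [3.132, 0.005, 2.949]
force: [-1.2, 1.7, -2.5]
width: 0.0217
[-1.23589792  1.71632285 -2.46611515] [0.59221387 0.66865802 0.30502448]
```

```bash
python3 -m jog '[[0,0,0,0,0,-0.05],[0,0,0,0,0,-0.04]]'; python3 -c "
from h import *
s=status.get_state();print(s['force'],s['moment'])"
```

```text
t: 9.4
eef_pos: [0.5194, 0.3171, 0.1613]
ee_rot: [3.132, 0.005, 2.859]
force: [-1.1, 0.4, -2.5]
width: 0.0225
[-1.10399127  0.38230139 -2.52621499] [0.29946708 0.10729653 1.73396405]
```

The moment jumped to 1.7 N m, so the stop is reached. I back off into the play, lift and look.

```bash
python3 -m jog '[[0,0,0,0,0,0.09],[0,0,0,0,0,0.1],[0,0,0,0,0,0.08],[0,0,5,0.01,0,0],[0,0,10,0,0,0],[0,0,15,0,0,0],[0,0,30,0,0,0],[0,-30,20,0,0,0.1],[0,-45,0,0,0,0.1],[0,-45,0,0,0,0.1],[0,-48,0,0,0,0.1],[0,-48,0,0,0,0.1]]'
python3 - <<'E'
from h import *
s=grab("side","s5.png");t=grab("top","t5.png");S=status.get_state();print(S["eef_pos"],S["ee_rot"],S["force"],S["moment"])
r=lambda im,u,v:cv2.resize(im[v:v+100,u:u+133],(400,300),interpolation=cv2.INTER_CUBIC)
cv2.imwrite('pics/c5.png',np.hstack([r(t,170,140),r(s,240,70)]))
E
```

```text
t: 10.6
eef_pos: [0.52, 0.1001, 0.2518]
ee_rot: [3.122, 0.014, -2.638]
force: [1.1, -0.2, -2.7]
width: 0.022
[0.51971189 0.09702438 0.25215989] [ 3.12224803  0.01396168 -2.64211104] [ 0.9189194   0.07831918 -2.00899163] [ 0.10714077 -0.11643278  0.00058631]
```

View pics/c5.png

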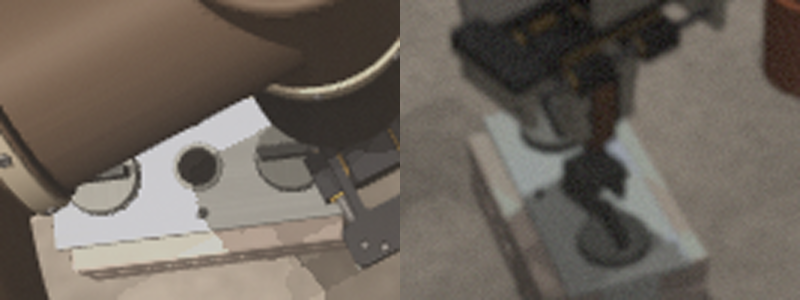

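Bar A now looks in line with the plate at crop (110,172), and B at (285,155) is unchanged. I level the tool and carry the key back.

```bash
python3 -m jog '[[-2,-35,0,-0.024,0.003,0.1],[-2,-35,0,0,0,0.1],[-2,-35,0,0,0,0.1],[-2,-35,0,0,0,0.1],[-2,-35,0,0,0,0.1],[-2,-35,0,0,0,0.1],[-2,-35,0,0,0,0.1],[-2,-35,0,0,0,0.1],[-2,-35,0,0,0,0.1],[-2,-25,0,0,0,0.09],[0,0,-20,0,0,0]]'
```

```text
t: 11.8
eef_pos: [0.5015, -0.2578, 0.2473]
ee_rot: [-3.125, 0.005, -1.638]
force: [0.7, 0.9, -2.5]
width: 0.0218
```

```bash
python3 -m jog '[[-2,3,-25,-0.004,0.016,-0.01],[0,0,-35,0,0,0],[0,0,-35,0,0,0],[0,0,-20,0,0,0],[0,0,0,0,0,0]]';python3 - <<'E'
from h import *
s=grab("side","s6.png");S=status.get_state();print(S["eef_pos"],S["ee_rot"],S["force"],S["moment"])
cv2.imwrite('pics/c6.png',cv2.convertScaleAbs(cv2.resize(s[230:330,265:398],(800,600),interpolation=cv2.INTER_CUBIC),alpha=1.6))
E
```

```text
t: 12.3
eef_pos: [0.4998, -0.2565, 0.1321]
ee_rot: [-3.135, -0.001, -1.664]
force: [0.2, -0.8, -1.6]
width: 0.0213
[ 0.50068593 -0.25679721  0.13360183] [-3.13358857e+00 -1.08716272e-03 -1.66371604e+00] [ 0.45092572  0.01144643 -1.71209373] [-0.02945038  0.03819318 -0.01691795]
```

View pics/c6.png

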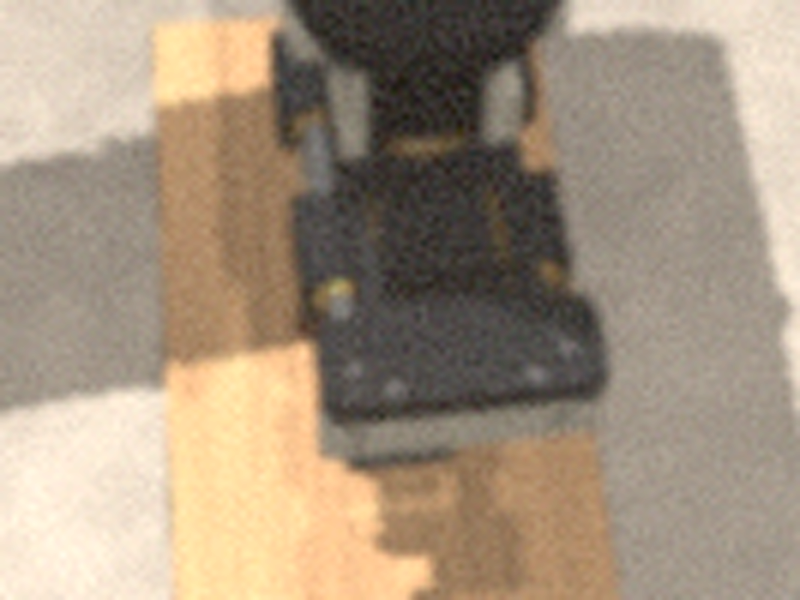

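The hand hides the key, but the pose matches the pick pose. I lower gently and watch the force.

```bash
python3 -m jog '[[0,1,-15,0,0.008,0],[0,0,-15,0,0,0],[0,0,-8,0,0,0],[0,0,0,0,0,0]]'; python3 -m jog '[[0,0,-2,0,0,0],[0,0,-2,0,0,0]]'
```

```text
t: 12.75
eef_pos: [0.5048, -0.2563, 0.0989]
ee_rot: [-3.134, -0.003, -1.665]
force: [-0.3, 0.5, -3.0]
width: 0.0218
t: 12.95
eef_pos: [0.5059, -0.2564, 0.0961]
ee_rot: [-3.131, -0.004, -1.665]
force: [0.2, 0.6, -2.1]
width: 0.022
```

```bash
python3 -m jog '[[-1,0,-2,0.004,0.012,0],[0,0,-2,0,0.002,0]]'; python3 -m jog '[[0,0,-2,0,0.002,0],[0,0,-1.5,0,0.002,0]]'
```

```text
t: 13.15
eef_pos: [0.5054, -0.2566, 0.0929]
ee_rot: [3.138, -0.001, -1.665]
force: [0.7, 0.1, -1.8]
width: 0.0218
t: 13.35
eef_pos: [0.5056, -0.2567, 0.0893]
ee_rot: [3.134, -0.002, -1.665]
force: [0.6, -0.2, -1.6]
width: 0.022
```

```bash
python3 -m jog '[[0,0,-1,0,-0.007,0],[0,0,-1,0,0,0]]'; python3 -m jog '[[0,0,-1,0,0,0],[0,0,-1,0,0,0]]'
```

```text
t: 13.55
eef_pos: [0.5057, -0.2569, 0.0884]
ee_rot: [3.142, -0.001, -1.665]
force: [-4.3, 4.8, 13.8]
width: 0.0218
t: 13.75
eef_pos: [0.5055, -0.2568, 0.0885]
ee_rot: [-3.141, -0.002, -1.664]
force: [-2.1, 0.9, 6.5]
width: 0.0218
```

The key touched down at z 0.0884, the same height as at pick-up. I release, rise and clear the view.

```bash
python3 -m jog '[[0,0,0,0,0,0],[0,0,0,0,0,0],[0,0,0,0,0,0],[0,0,0,0,0,0],[0,0,0,0,0,0],[0,0,0,0,0,0]]' 0.7; python3 -m jog '[[0,0,15,0,0,0],[0,0,25,0,0,0],[0,0,35,0,0,0],[0,0,40,0,0,0],[0,0,30,0,0,0],[-10,40,0,0,0,0],[-10,40,0,0,0,0],[-10,40,0,0,0,0],[-10,40,0,0,0,0],[-10,30,0,0,0,0]]'
python3 - <<'E'
from h import *
t=grab("top","t7.png");s=grab("side","s7.png");S=status.get_state();print(S["eef_pos"],S["width"])
r=lambda im,u,v:cv2.convertScaleAbs(cv2.resize(im[v:v+75,u:u+100],(400,300),interpolation=cv2.INTER_CUBIC),alpha=1.3)
cv2.imwrite('pics/c7.png',np.vstack([np.hstack([r(t,187,158),r(t,365,175)]),np.hstack([r(s,255,98),r(s,280,245)])]))
E
```

```text
t: 14.35
eef_pos: [0.5064, -0.2571, 0.0894]
ee_rot: [-3.137, -0.002, -1.664]
force: [-0.7, -0.9, -0.1]
width: 0.0601
t: 15.35
eef_pos: [0.4534, -0.0647, 0.2385]
ee_rot: [-3.14, -0.002, -1.672]
force: [-0.6, 0.7, -0.1]
width: 0.0617
[ 0.45311732 -0.06379645  0.2387593 ] 0.06133702107066243
```

View pics/c7.png

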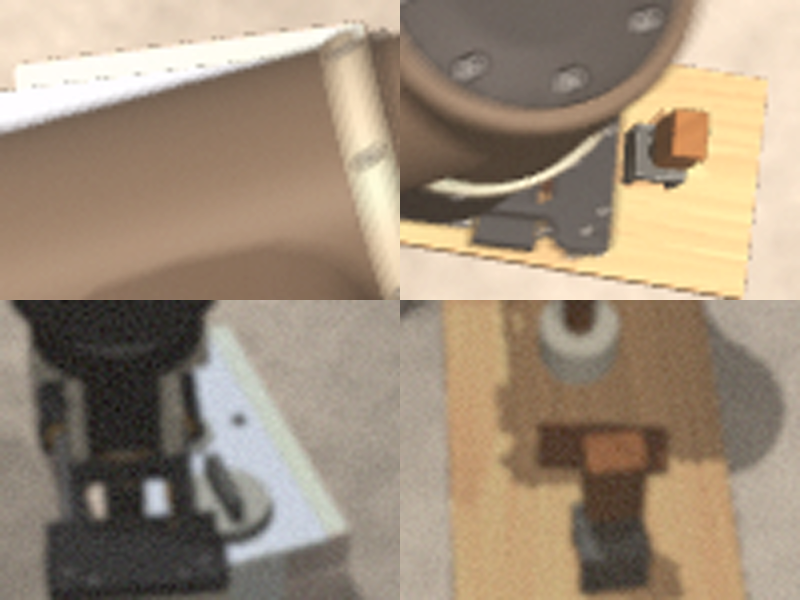

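The key stands upright and free on the board. The arm hides screw A, so I swing away at height to check it.

```bash
python3 -m jog '[[0,-30,30,0,0,0],[0,-45,0,0,0,0],[0,-45,0,0,0,0],[0,-45,0,0,0,0],[0,-45,0,0,0,0],[0,-45,0,0,0,0],[0,-45,0,0,0,0],[0,-30,0,0,0,0],[0,0,0,0,0,0]]'
python3 - <<'E'
from h import *
t=grab("top","t8.png");s=grab("side","s8.png");S=status.get_state();print(S["eef_pos"],S["width"])
r=lambda im,u,v:cv2.resize(im[v:v+75,u:u+100],(400,300),interpolation=cv2.INTER_CUBIC)
cv2.imwrite('pics/c8.png',np.hstack([r(t,187,158),r(s,255,98)]))
E
```

```text
t: 16.35
eef_pos: [0.4511, -0.4093, 0.2697]
ee_rot: [-3.137, -0.002, -1.66]
force: [-0.6, 0.4, 0.5]
width: 0.0614
[ 0.45116245 -0.40662425  0.26996457] 0.06129608586840584
```

View pics/c8.png

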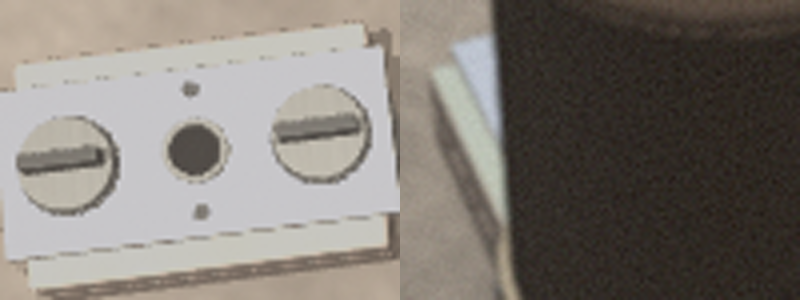

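Both bars lie in line with the plate, so I hand in.

```bash
python3 -c "
from station import workorder; print(workorder.job_done())"
```

```text
the job is handed in; nothing more can be done
None
```

I shut the open screw with the forked key, stood the key back on the ware board, and handed the job in at about 16.5 s. The hand-in reports no verdict, so the result rests on my own checks.

- **Fit:** I lowered the key over the bar with no contact force. By my estimate the slot was at least 11 mm down over the bar, with the key's axis within about 4 mm of the screw's.
- **Turning:** I turned it clockwise until the moment jumped to about 1.7 N m, well above the screw's 0.12 N m, so I took it as the stop.
- **Screws:** The last top view shows both bars in line with the plate.
- **Key:** It touched down at the pick-up height (z 0.088 m). A picture after release shows it upright and free; after that I only swung the arm away above it.

One early figure was off: my first height for the screw's face was 0.079 m. A second measurement gave about 0.086 m, and I corrected it before lowering the key. The arm blocked the side camera in the final check, so screw A's shut position rests on the top view and the moment reading.

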